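# Find the full storage tin by its weight and pack it

## Task

One of the three identical closed tins on the counter is full and the other two are nearly empty: lift each one clear of the counter in turn, starting with the tin nearest the open carton and working away from it, and stand the nearly empty ones back upright where they were. Set the full tin down upright inside the carton and let go, then fold the carton's narrow flap down flat and after it the wide flap over it. Do not drop or tip a tin, and leave the cups, the bowl and the spatula alone.

Things in the scene. Friction and masses are not known exactly. Their poses are not given: they have to be found in the camera images.
- tin_left_mid (a point): Centre (half-way up, 40 mm above its underside) of the left-hand tin of the row as the robot sees it (largest y, nearest the carton): a closed, plain aluminium box-shaped tin standing on the counter, 90 long (its x) x 60 wide (its y) x 80 high (z); rigid, the lid stays on. The three look alike; which of them is full differs each time. A nearly empty tin weighs about 0.24 kg in all, the full one about 0.65 kg (each within 15 %). It can be gripped across its 60 mm width.
- tin_middle_mid (a point): Centre (half-way up, 40 mm above its underside) of the middle tin of the row: a closed, plain aluminium box-shaped tin standing on the counter, 90 long (its x) x 60 wide (its y) x 80 high (z); rigid, the lid stays on. The three look alike; which of them is full differs each time. A nearly empty tin weighs about 0.24 kg in all, the full one about 0.65 kg (each within 15 %). It can be gripped across its 60 mm width.
- tin_right_mid (a point): Centre (half-way up, 40 mm above its underside) of the right-hand tin of the row (smallest y, farthest from the carton): a closed, plain aluminium box-shaped tin standing on the counter, 90 long (its x) x 60 wide (its y) x 80 high (z); rigid, the lid stays on. The three look alike; which of them is full differs each time. A nearly empty tin weighs about 0.24 kg in all, the full one about 0.65 kg (each within 15 %). It can be gripped across its 60 mm width.
- carton: Brown cardboard carton, open on top, that stays fixed to the counter. Origin: centre of its underside; x along its 160 mm side, y along its 175 mm side, z up; 95 high, walls and floor 5 thick, so 150 (x) x 165 (y) inside. Each of its two 175-apart sides (at -y and +y) carries a flap along its top edge.
- flap_narrow (a joint): The narrow flap: a stiff cardboard panel 158 x 70, 4 thick, hinged along the carton's -y (towards the tins) top edge. Angle in rad: 0 folded down flat over the opening, 1.57 upright, more leaning outwards (stop at 2.2). The fold is stiff enough to stay wherever it is left; it moves with about 0.05 N m, so it can be pushed over from outside with shut fingers and pressed down. Sizes in mm.
- flap_narrow_hinge (a point): Middle of the narrow flap's hinge line, 97 above the carton's underside and 85.5 from its centre towards -y; axes as the carton's (hinge line along x). The closed flap's underside is at this height, its top face 4 higher. Sizes in mm.
- flap_narrow_edge (a point): Middle of the narrow flap's free edge, 70 from the hinge line; turns with the flap. Sizes in mm.
- flap_wide (a joint): The wide flap: a stiff cardboard panel 158 x 110, 4 thick, hinged along the carton's +y (away from the tins) top edge. Angle in rad: 0 folded down flat over the opening, 1.57 upright, more leaning outwards (stop at 2.2). The fold is stiff enough to stay wherever it is left; it moves with about 0.05 N m, so it can be pushed over from outside with shut fingers and pressed down. Sizes in mm.
- flap_wide_hinge (a point): Middle of the wide flap's hinge line, 101 above the carton's underside and 85.5 from its centre towards +y; axes as the carton's (hinge line along x). The closed flap's underside is at this height, its top face 4 higher. Sizes in mm.
- flap_wide_edge (a point): Middle of the wide flap's free edge, 110 from the hinge line; turns with the flap. Sizes in mm.
- cup_a: Bystander: a baking cup of gold-coloured metal, 68 across, 45 high, loose; origin at the centre of its underside. Sizes in mm.
- cup_b: Bystander: a baking cup of gold-coloured metal, 68 across, 45 high, loose; origin at the centre of its underside. Sizes in mm.
- cup_c: Bystander: a baking cup of gold-coloured metal, 68 across, 45 high, loose; origin at the centre of its underside. Sizes in mm.
- bowl: Bystander: steel mixing bowl, 130 across, 60 high, loose; origin at the centre of its underside. Sizes in mm.
- spatula: Bystander: spatula 240 long lying on the counter along its own x, loose; origin on its underside. Sizes in mm.
There are look-alikes about, which are no part of the job. What is shaped like the part that bears tin_right_mid but purple is not meant.

How it is judged:
On the way, in this order (a step that is already met when the one before it is completed fails the run):
1. the left tin is lifted clear of the counter (by 20 mm or more) (height (world z) of tin_left_mid above 0.06 m), for 0.1 s.
2. the middle tin is lifted clear of the counter (by 20 mm or more) (height (world z) of tin_middle_mid above 0.06 m), for 0.1 s.
3. the right tin is lifted clear of the counter (by 20 mm or more) (height (world z) of tin_right_mid above 0.06 m), for 0.1 s.
4. the full tin stands upright inside the carton, released, and the two nearly empty tins stand where they were (((x of tin_left_mid in the frame of carton between -0.06 and 0.06 m and y of tin_left_mid in the frame of carton between -0.07 and 0.07 m and z of tin_left_mid in the frame of carton below 0.055 m and angle between tin_left_mid's own z axis and vertical below 0.12 rad and contact force between tin_left and carton above 4.5 N and contact force between tin_left and the fingers below 0.2 N and contact force between tin_left and the arm below 0.2 N and linear speed of each of tin_left, tin_middle, tin_right below 0.03 m/s and distance of each of tin_middle_mid, tin_right_mid from where it was at the start of the episode below 0.06 m and angle between each of tin_middle_mid, tin_right_mid's own z axis and vertical below 0.1 rad and height (world z) of each of tin_middle_mid, tin_right_mid below 0.045 m) or (x of tin_middle_mid in the frame of carton between -0.06 and 0.06 m and y of tin_middle_mid in the frame of carton between -0.07 and 0.07 m and z of tin_middle_mid in the frame of carton below 0.055 m and angle between tin_middle_mid's own z axis and vertical below 0.12 rad and contact force between tin_middle and carton above 4.5 N and contact force between tin_middle and the fingers below 0.2 N and contact force between tin_middle and the arm below 0.2 N and linear speed of each of tin_middle, tin_left, tin_right below 0.03 m/s and distance of each of tin_left_mid, tin_right_mid from where it was at the start of the episode below 0.06 m and angle between each of tin_left_mid, tin_right_mid's own z axis and vertical below 0.1 rad and height (world z) of each of tin_left_mid, tin_right_mid below 0.045 m) or (x of tin_right_mid in the frame of carton between -0.06 and 0.06 m and y of tin_right_mid in the frame of carton between -0.07 and 0.07 m and z of tin_right_mid in the frame of carton below 0.055 m and angle between tin_right_mid's own z axis and vertical below 0.12 rad and contact force between tin_right and carton above 4.5 N and contact force between tin_right and the fingers below 0.2 N and contact force between tin_right and the arm below 0.2 N and linear speed of each of tin_right, tin_left, tin_middle below 0.03 m/s and distance of each of tin_left_mid, tin_middle_mid from where it was at the start of the episode below 0.06 m and angle between each of tin_left_mid, tin_middle_mid's own z axis and vertical below 0.1 rad and height (world z) of each of tin_left_mid, tin_middle_mid below 0.045 m))), for 0.2 s.
5. the narrow flap is folded down (value of joint flap_narrow below 0.15 rad), for 0.1 s.
6. the wide flap is folded down over it (value of joint each of flap_wide, flap_narrow below 0.15 rad), for 0.1 s.
At the end, for the whole second after the job is handed in: Full tin upright (0.12 rad) on the carton floor with its weight on it (over 4.5 N), released, at rest; the two nearly empty tins upright (0.1 rad) on the counter, at rest, within 60 mm of where they began; both flaps within 0.15 rad of flat (all of step 6 and ((x of tin_left_mid in the frame of carton between -0.06 and 0.06 m and y of tin_left_mid in the frame of carton between -0.07 and 0.07 m and z of tin_left_mid in the frame of carton below 0.055 m and angle between tin_left_mid's own z axis and vertical below 0.12 rad and contact force between tin_left and carton above 4.5 N and contact force between tin_left and the fingers below 0.2 N and contact force between tin_left and the arm below 0.2 N and linear speed of each of tin_left, tin_middle, tin_right below 0.03 m/s and distance of each of tin_middle_mid, tin_right_mid from where it was at the start of the episode below 0.06 m and angle between each of tin_middle_mid, tin_right_mid's own z axis and vertical below 0.1 rad and height (world z) of each of tin_middle_mid, tin_right_mid below 0.045 m) or (x of tin_middle_mid in the frame of carton between -0.06 and 0.06 m and y of tin_middle_mid in the frame of carton between -0.07 and 0.07 m and z of tin_middle_mid in the frame of carton below 0.055 m and angle between tin_middle_mid's own z axis and vertical below 0.12 rad and contact force between tin_middle and carton above 4.5 N and contact force between tin_middle and the fingers below 0.2 N and contact force between tin_middle and the arm below 0.2 N and linear speed of each of tin_middle, tin_left, tin_right below 0.03 m/s and distance of each of tin_left_mid, tin_right_mid from where it was at the start of the episode below 0.06 m and angle between each of tin_left_mid, tin_right_mid's own z axis and vertical below 0.1 rad and height (world z) of each of tin_left_mid, tin_right_mid below 0.045 m) or (x of tin_right_mid in the frame of carton between -0.06 and 0.06 m and y of tin_right_mid in the frame of carton between -0.07 and 0.07 m and z of tin_right_mid in the frame of carton below 0.055 m and angle between tin_right_mid's own z axis and vertical below 0.12 rad and contact force between tin_right and carton above 4.5 N and contact force between tin_right and the fingers below 0.2 N and contact force between tin_right and the arm below 0.2 N and linear speed of each of tin_right, tin_left, tin_middle below 0.03 m/s and distance of each of tin_left_mid, tin_middle_mid from where it was at the start of the episode below 0.06 m and angle between each of tin_left_mid, tin_middle_mid's own z axis and vertical below 0.1 rad and height (world z) of each of tin_left_mid, tin_middle_mid below 0.045 m))); the robot touches nothing.
It fails at once if a tin is tipped over (more than 0.6 rad) (angle between any of tin_left_mid, tin_middle_mid, tin_right_mid's own z axis and vertical above 0.6 rad).
It fails at once if a tin is dropped (falls free of the fingers at more than 0.8 m/s, a fall of over 30 mm) ((linear speed of tin_left above 0.8 m/s and contact force between tin_left and the fingers below 0.1 N) or (linear speed of tin_middle above 0.8 m/s and contact force between tin_middle and the fingers below 0.1 N) or (linear speed of tin_right above 0.8 m/s and contact force between tin_right and the fingers below 0.1 N)).
It fails at once if a cup, the bowl or the spatula is disturbed (moved more than 40 mm) (distance of any of cup_a, cup_b, cup_c, bowl, spatula from where it was at the start of the episode above 0.04 m).
It also fails if it takes over 72 s, if anything falls off the work surface, if the arm or the gripper's body presses on something with over 40 N, if the wrist force passes 120 N, or if a joint passes its speed limit or range.

## Robot

A 6-joint arm with a two-finger parallel gripper is mounted at the origin on the work surface. World frame = base frame: x ahead of the robot, y to its left, z up, the work surface at z = 0. Lengths are in m, angles in rad, forces in N, time in s.
With the tool pointing down it reaches from about 0.3 to 0.85 m from the base axis. Payload 5.4 kg.
Tool frame: the origin (TCP) lies midway between the tips of the shut fingers; the grasp point (between the pads) lies 19 mm behind it; z points along the fingers, x is the direction in which the jaws open and shut, and the axes are right-handed (so a half turn about z gives the same grasp; the last joint's range is limited). The gripper opens to 85 mm and grips with 20 to 120 N. Pads are 22 mm wide; open, the fingers measure 114 mm over their backs; the gripper's body (76 mm by 85 mm) begins 54 mm behind the grasp point. The pads swing forward as they close: fully open they stand 13 mm farther back than shut.
Start: joints at [-1.385, 0.158, 1.597, -0, 1.386, -0.21], TCP at [0.222, -0.531, 0.231] pointing down, gripper open.
Joint ranges: [-2.91, 2.91], [-0.94, 2.29], [0.18, 2.7], [-1.29, 4.43], [0.17, 2.64], [-3, 3]. Speed limits (rad/s): [2.57, 2.57, 3.14, 3.14, 3.14, 3.14].

## Interface

Orientations are given as a 3x3 rotation matrix whose columns are the frame's x, y, z axes.
In Python, from workcell import * gives the robot as it stands.
- The arm moves only by the tool drive_tool, never from a script. Its argument "increments" is a list of rows, each a list of 7 numbers: the gripper command: -1 is fully open, 1 is shut, values between are in proportion, then the shift along the tool's x, y, z in cm, then the turn, a rotation vector about the tool's x, y, z in rad. A call has 1 to 20 rows; each row is the pose to reach, as a shift and turn from the pose measured when the call began, along the tool's axes at that moment; what a row does not reach only later rows make up. A row lasts 1/8 s, in which the tool goes at most 62.5 mm and 10.7 degrees, less where a joint would pass 70% of its speed; a pose out of reach is approached as far as the arm can. A call with a gripper value outside its range is refused whole. The fingers move at their own pace and stop on an object; "newtons" is the grip in N (left out, the last holds). Time passes only in rows, so rows that repeat a pose let the fingers close. It gives the time, the measured TCP pose, the force and the opening at its end, in the units of the state.
- observe(): the state, without advancing time (a new reading comes with each control period).
- get_image(name): name is "side" or "top" or "wrist"; returns a dict with "frame" (420x560x3 uint8, red, green, blue), "mtx" (3x3 intrinsics, pixels), "distortion" ([k1, k2, p1, p2, k3] as OpenCV has them; the pictures are not rectified), "R" (3x3) and "t" (3): a world point X has camera coordinates R X + t. Camera axes: x right, y down, z forward; pixel columns grow to the right and rows downward; lengths in m; the calibration is good to about 2 mm. A picture is of the moment at which its call begins. There is no depth.
- sign_off(): hands the job in, once; it reports no verdict.
The state is a dict: "clock": time; "qpos": joint angles; "joint_vel": joint speeds; "tau": joint torques, N m; "tcp_pos": TCP position; "tool_rot": TCP orientation; "wrist_force": force on the tool from outside, world axes, zero at the start; "moment": the same for the moment, N m; "width": finger opening in m.
Only numpy, scipy, OpenCV 4.12 (cv2) and the standard library are available. Lean on these libraries where they do the work, as an engineer would, in place of code of your own. Each camera call takes 0.05 s, during which the arm holds its last target.

## Working session

There is one attempt and no reset: what is moved stays moved. The work goes in short steps, Python scripts to look and compute and a tool call to move; the robot and the scene stay as the last step left them, time stands still between calls to the robot, and variables do not carry over. Pictures are saved under pics/ and viewed, and the job is handed in when it is done.

Besides the shell and the picture viewer there is one more tool, called as name(argument=value, ...) on one line, values as JSON. drive_tool: Moves the arm, as the interface text tells. Its arguments: {"type":"object","properties":{"increments":{"type":"array","items":{"type":"array","items":{"type":"number"}}},"newtons":{"type":"number"}},"required":["increments"]}

```bash
mkdir -p pics; ls
cat > h.py <<'E'
from workcell import *
import numpy as np, cv2
def save(n,f):
    d=get_image(n); cv2.imwrite(f,d["frame"][:,:,::-1]); return d
def ray(d,u,v):
    p=cv2.undistortPoints(np.array([[[u,v]]],float),np.array(d["mtx"]),np.array(d["distortion"]))[0,0]
    R=np.array(d["R"]);t=np.array(d["t"])
    return -R.T@t, R.T@np.array([p[0],p[1],1])
def onz(d,u,v,z):
    o,r=ray(d,u,v); return o+r*(z-o[2])/r[2]
def proj(d,X):
    R=np.array(d["R"]);t=np.array(d["t"])
    return cv2.projectPoints(np.array(X,float).reshape(-1,1,3),cv2.Rodrigues(R)[0],t,np.array(d["mtx"]),np.array(d["distortion"]))[0].reshape(-1,2)
E
python3 - <<'E'
from h import *
import pickle
np.set_printoptions(precision=4,suppress=True)
o=observe(); print(o)
D={}
for n in ("side","top","wrist"):
    d=save(n,f"pics/{n}0.png"); D[n]=d
    print(n,-np.array(d["R"]).T@np.array(d["t"]))
pickle.dump(D,open("D0.pkl","wb"))
E
```

```text
pics
{'clock': 0.0, 'qpos': array([-1.3851,  0.1591,  1.5983, -0.    ,  1.3862, -0.2101]), 'joint_vel': array([-0.0011,  0.0007, -0.0001, -0.0005, -0.0006, -0.0012]), 'tau': array([ -0.0005, -39.6002, -33.1434,  -0.0001,   0.0085,  -0.    ]), 'tcp_pos': array([ 0.2216, -0.5299,  0.2303]), 'tool_rot': array([[ 0.3856, -0.9227, -0.0004],
       [-0.9227, -0.3856,  0.002 ],
       [-0.0019, -0.0004, -1.    ]]), 'wrist_force': array([0.4076, 0.3609, 0.0048]), 'moment': array([-0.0109, -0.0141, -0.0179]), 'width': 0.08528849036209177}
side [0.1786 0.9399 0.9098]
top [ 0.4097 -0.0289  1.0922]
wrist [ 0.293  -0.5006  0.3724]
```

View pics/top0.png

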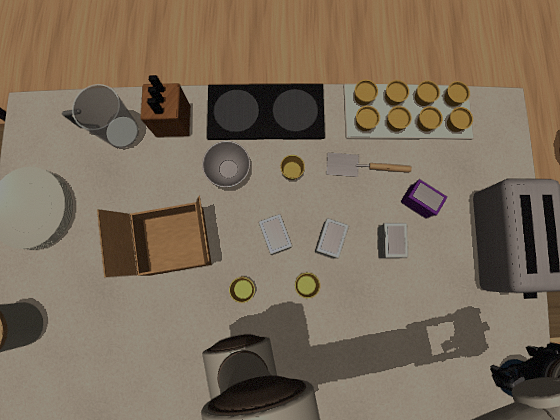

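View pics/side0.png

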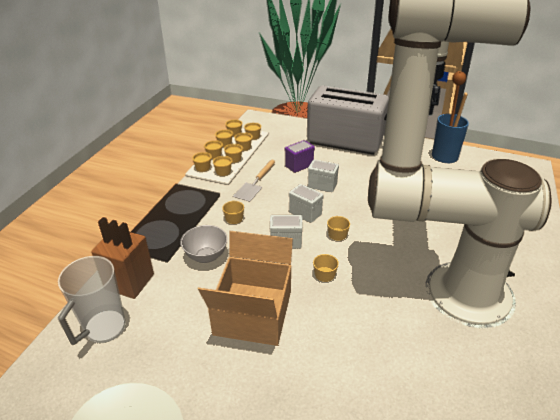

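View pics/wrist0.png

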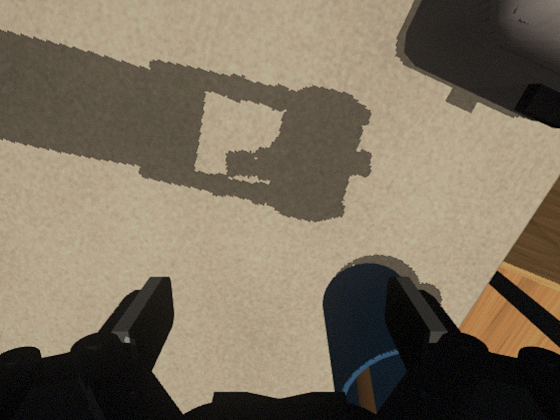

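The top view shows the silver tins at about (275,234) left, (332,238) middle and (396,240) right. The carton is at (172,240), with its wide flap on the left at (118,243) and its narrow flap at (205,235). Candidates for a tin: the three silver boxes, the purple box (425,198, a look-alike to ignore), and the toaster (515,235), which is too big. Next, a close crop and measurements.

Run:
```python
from h import *
import pickle
np.set_printoptions(precision=4,suppress=True)
D=pickle.load(open("D0.pkl","rb")); d=D["top"]
f=d["frame"]; a=cv2.resize(f[180:300,90:290],None,fx=4,fy=4,interpolation=cv2.INTER_CUBIC)
cv2.imwrite("pics/carton_crop.png",a[:,:,::-1])
a=cv2.resize(f[170:300,240:440],None,fx=4,fy=4,interpolation=cv2.INTER_CUBIC)
cv2.imwrite("pics/tins_crop.png",a[:,:,::-1])
hsv=cv2.cvtColor(f,cv2.COLOR_RGB2HSV)
print([hsv[p[1],p[0]] for p in [(275,234),(332,238),(396,240),(255,250),(300,230),(172,240)]])
s=D["side"]["frame"]; a=cv2.resize(s[130:350,190:360],None,fx=3.4,fy=3.4*0.8,interpolation=cv2.INTER_CUBIC)
cv2.imwrite("pics/side_crop.png",cv2.resize(s[150:350,190:360],None,fx=3,fy=3)[:,:,::-1])
```

```text
[array([ 15,  24, 147], dtype=uint8), array([ 11,  30, 143], dtype=uint8), array([ 12,  29, 132], dtype=uint8), array([ 18,  46, 145], dtype=uint8), array([ 17,  47, 142], dtype=uint8), array([ 15, 125, 139], dtype=uint8)]
```

View pics/carton_crop.png

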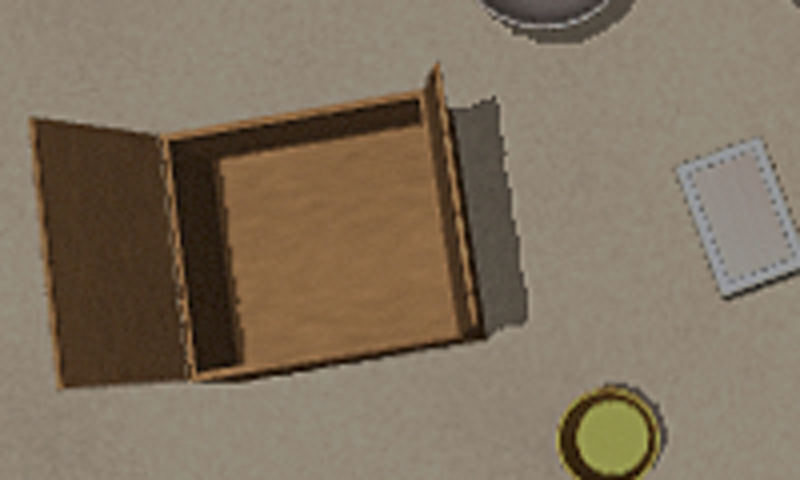

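View pics/tins_crop.png

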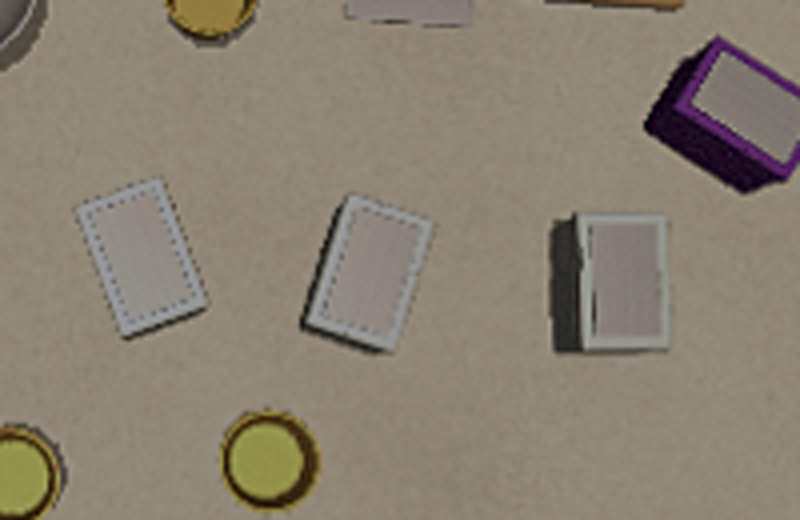

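View pics/side_crop.png

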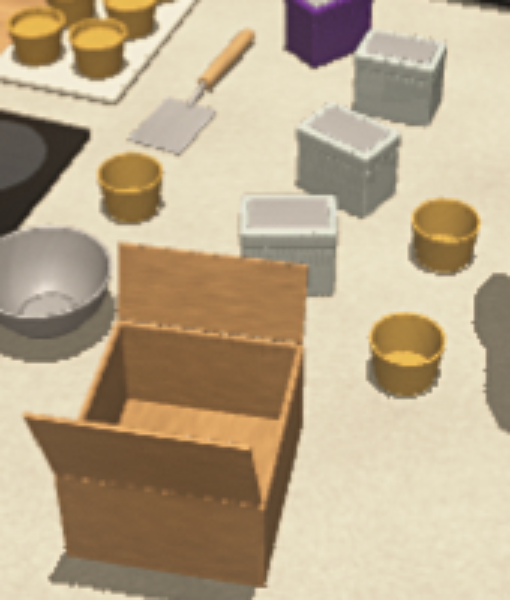

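Run:
```python
from h import *
import pickle
np.set_printoptions(precision=4,suppress=True)
D=pickle.load(open("D0.pkl","rb")); d=D["top"]
def pts(C,ox,oy,z,k=4): return np.array([onz(d,(x+.5)/k-.5+ox,(y+.5)/k-.5+oy,z) for x,y in C])
T={"L":[(78,211),(158,179),(208,306),(125,333)],"M":[(350,194),(434,221),(394,351),(306,325)],"R":[(577,213),(668,214),(670,348),(583,350)]}
for n,C in T.items():
    P=pts(C,240,170,.08); c=P.mean(0)
    far=(P[0]+P[1])/2; near=(P[2]+P[3])/2; v=far-near; w=(P[0]+P[3])/2-(P[1]+P[2])/2
    print(n,c,"len",np.linalg.norm(v),"wid",np.linalg.norm(w),"yaw x",np.arctan2(v[1],v[0]),"yaw y",np.arctan2(-w[0],w[1]))
    q=proj(D["side"],[c]);print("   side px of top centre",q)
# carton
P=pts([(163,136),(193,381),(484,338),(425,93)],90,180,.097)
print("carton",P,P.mean(0)); 
print(np.linalg.norm(P[0]-P[1]),np.linalg.norm(P[0]-P[3]),np.linalg.norm(P[1]-P[2]),np.linalg.norm(P[2]-P[3]))
v=(P[0]+P[3]-P[1]-P[2])/2;print("yaw",np.arctan2(v[1],v[0])); w=(P[0]+P[1]-P[2]-P[3])/2; print(np.arctan2(-w[0],w[1]))
# bystanders
for n,u,v,z in [("cupA",292,168,.045),("cupB",242.5,290,.045),("cupC",307,285,.045),("bowl",227,165,.06),("purple",425,198,.08),("toaster",480,235,.1)]: print(n,onz(d,u,v,z))
```

```text
L [ 0.5195 -0.0263  0.08  ] len 0.08590092286908924 wid 0.055474424967532465 yaw x 0.36058698250873344 yaw y 0.3396951052119199
   side px of top centre [[286.0378 220.7905]]
M [ 0.5081 -0.1728  0.08  ] len 0.08868397828743141 wid 0.0576239880432711 yaw x -0.33937821588543854 yaw y -0.31181180161304767
   side px of top centre [[305.8688 192.8716]]
R [ 0.5005 -0.3374  0.08  ] len 0.08775432567939943 wid 0.058594730677953955 yaw x -0.022537023174910104 yaw y -0.008113967248553485
   side px of top centre [[323.2684 165.8374]]
carton [[0.5727 0.3444 0.097 ]
 [0.4172 0.3186 0.097 ]
 [0.4432 0.1353 0.097 ]
 [0.5989 0.1754 0.097 ]] [0.508  0.2434 0.097 ]
0.15772437783547888 0.17099988644250785 0.1851238708696445 0.16076939926628508
yaw 0.20878277393566635
0.14725904194803105
cupA [ 0.7029 -0.0735  0.045 ]
cupB [0.3773 0.0601 0.045 ]
cupC [ 0.3885 -0.1079  0.045 ]
bowl [0.7087 0.1016 0.06  ]
purple [ 0.6101 -0.4223  0.08  ]
toaster [ 0.5079 -0.5553  0.1   ]
```

```bash
cat >> h.py <<'E'
def Rdown(th): # tool x at world angle th, z down
    x=np.array([np.cos(th),np.sin(th),0]);z=np.array([0,0,-1.]);return np.c_[x,np.cross(z,x),z]
def inc(p,th=None,R=None):
    from scipy.spatial.transform import Rotation as Ro
    o=observe();T=o["tool_rot"];Rt=T if (th is None and R is None) else (Rdown(th) if R is None else R)
    s=T.T@(np.array(p)-o["tcp_pos"])*100; r=Ro.from_matrix(T.T@Rt).as_rotvec()
    print("inc cm",np.round(s,2),"rot",np.round(r,3)); return s,r
def carton_pts(c,yaw,L):
    A=np.array([[np.cos(yaw),-np.sin(yaw),0],[np.sin(yaw),np.cos(yaw),0],[0,0,1]])
    return np.array([c[0],c[1],0])+np.array(L)@A.T
E
python3 - <<'E'
from h import *
import pickle
D=pickle.load(open("D0.pkl","rb"))
c=(.508,.2434);yaw=.16
L=[(x,y,z) for z in (0,.095) for x in(-.08,.08) for y in (-.0875,.0875)]+[(x,y,.005) for x in(-.075,.075) for y in (-.0825,.0825)]
for n,(x0,y0) in (("top",(90,180)),("side",(190,200))):
    d=D[n];k=4 if n=="top" else 4
    h=120 if n=="top" else 150;w=200 if n=="top" else 120
    a=cv2.resize(d["frame"][y0:y0+h,x0:x0+w],None,fx=k,fy=k)[:,:,::-1].copy()
    for i,q in enumerate(proj(d,carton_pts(c,yaw,L))):
        cv2.circle(a,(int((q[0]-x0+.5)*k),int((q[1]-y0+.5)*k)),3,[(255,0,0),(0,255,0),(0,0,255)][i//4],-1)
    cv2.imwrite(f"pics/chk_{n}.png",a)
inc((.52,-.026,.14),.35-np.pi/2)
E
```

```text
inc cm [-34.99 -46.97   9.12] rot [-0.     0.001  0.046]
```

View pics/chk_top.png

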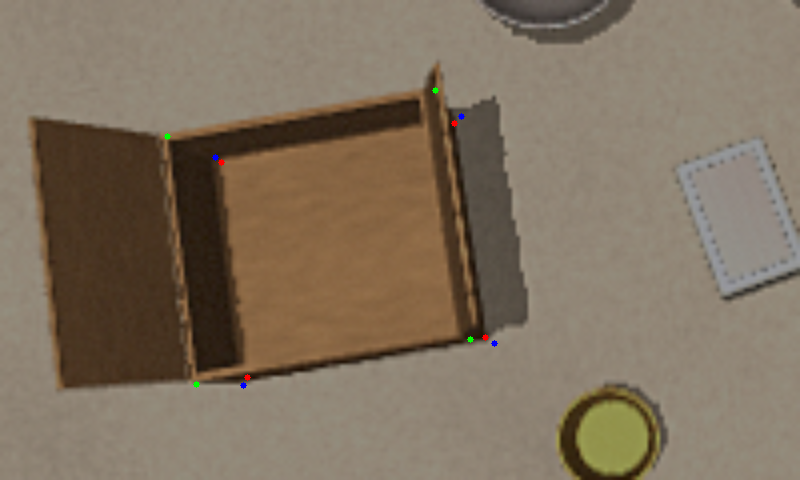

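View pics/chk_side.png

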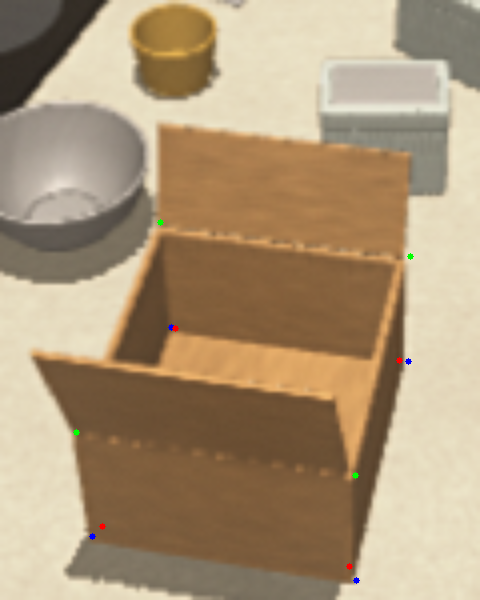

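Carton model points land within about 3 mm of the rim and floor corners in both views, so the carton is centred at about (0.508, 0.242) with yaw about 0.15. The tin tops also project onto the right side-view pixels. Next I move above the left tin.

drive_tool(increments=[[-1,-5,-6.7,0,0,0,0.02],[-1,-8.75,-11.7,0,0,0,0.04],[-1,-13.1,-17.6,0,0,0,0.046],[-1,-17.5,-23.5,0,0,0,0.046],[-1,-21.9,-29.4,0,0,0,0.046],[-1,-26.2,-35.2,0,0,0,0.046],[-1,-30.6,-41.1,1,0,0,0.046],[-1,-33,-44.5,4,0,0,0.046],[-1,-35,-47,7,0,0,0.046],[-1,-35,-47,9.1,0,0,0.046],[-1,-35,-47,9.1,0,0,0.046]], newtons=60)

```text
clock: 1.52
tcp_pos: [0.518, -0.0231, 0.1363]
tool_rot: [[0.346, -0.938, -0.008], [-0.938, -0.346, 0.004], [-0.006, 0.006, -1.0]]
wrist_force: [-0.9, 0.1, 1.2]
width: 0.0854
```

Run:
```python
from h import *
d=save("wrist","pics/w1.png"); o=observe(); print(o["tcp_pos"],o["wrist_force"],o["qpos"])
print(proj(d,[(.5195,-.0263,.08)]))
inc((.52,-.026,.03),.35-np.pi/2)
```

```text
[ 0.51913204 -0.02480081  0.13855683] [-0.36815448 -0.72197226 -0.49183196] [-2.81107080e-01  1.11616900e-01  1.84028121e+00  1.02101125e-03
  1.19429206e+00  9.37339220e-01]
[[285.2986926  233.04538537]]
inc cm [ 0.18 -0.07 10.85] rot [0.003 0.003 0.002]
```

View pics/w1.png

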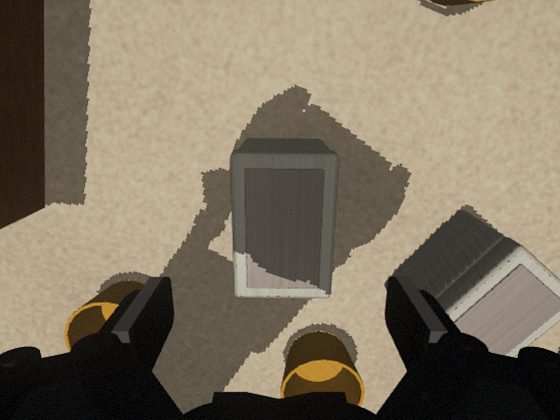

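The wrist view shows the left tin at about (284,225), square to the jaws and between the pads, with the cups clear below. I descend and grip.

drive_tool(increments=[[-1,0.15,-0.4,3.5,0.003,0.003,0],[-1,0.15,-0.4,7,0.003,0.003,0],[-1,0.15,-0.4,9.5,0.003,0.003,0],[-1,0.15,-0.4,10.8,0.003,0.003,0],[-1,0.15,-0.4,10.8,0.003,0.003,0],[1,0.15,-0.4,10.8,0.003,0.003,0],[1,0.15,-0.4,10.8,0.003,0.003,0],[1,0.15,-0.4,10.8,0.003,0.003,0],[1,0.15,-0.4,10.8,0.003,0.003,0]], newtons=60)

```text
clock: 2.7
tcp_pos: [0.5244, -0.025, 0.0322]
tool_rot: [[0.345, -0.939, 0.003], [-0.939, -0.345, -0.001], [0.001, -0.002, -1.0]]
wrist_force: [-1.1, -2.1, 6.6]
width: 0.059
```

drive_tool(increments=[[1,0,0,-1,0,0,0],[1,0,0,-2.5,0,0,0],[1,0,0,-4,0,0,0],[1,0,0,-5,0,0,0],[1,0,0,-5,0,0,0],[1,0,0,-5,0,0,0],[1,0,0,-5,0,0,0],[1,0,0,-5,0,0,0]])

```text
clock: 3.7
tcp_pos: [0.524, -0.0249, 0.0818]
tool_rot: [[0.345, -0.939, 0.002], [-0.939, -0.345, -0.0], [0.001, -0.002, -1.0]]
wrist_force: [-1.4, 0.8, -2.7]
width: 0.0595
```

Run:
```python
from h import *
d=save("side","pics/s1.png"); o=observe(); print(o["tcp_pos"],o["wrist_force"],o["width"],o["moment"])
```

```text
[ 0.52402344 -0.02493152  0.08184176] [ 0.57370905  0.62052885 -2.30730681] 0.05924074878857739 [ 0.04555466  0.00759908 -0.00756326]
```

View pics/s1.png

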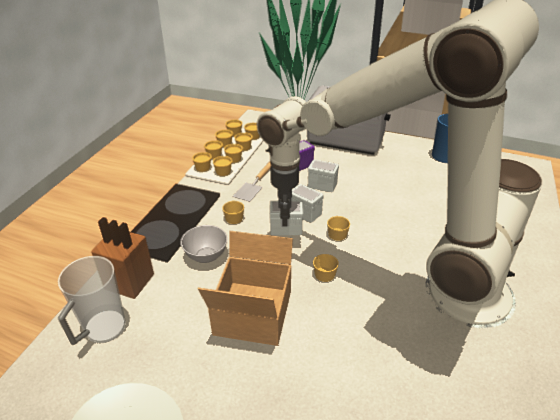

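The side view shows the left tin held upright above the counter at about (286,215). The load is about 2.4 N, so it is nearly empty and goes back.

drive_tool(increments=[[1,0,0,2,0,0,0],[1,0,0,3.8,0,0,0],[1,0,0,4.7,0,0,0],[1,0,0,5,0,0,0],[1,0,0,5,0,0,0],[-1,0,0,5,0,0,0],[-1,0,0,5,0,0,0],[-1,0,0,4.8,0,0,0],[-1,0,0,2,0,0,0],[-1,0,0,-2,0,0,0],[-1,0,0,-6,0,0,0],[-1,0,0,-6,0,0,0]])

```text
clock: 5.25
tcp_pos: [0.5267, -0.0257, 0.146]
tool_rot: [[0.345, -0.939, 0.01], [-0.939, -0.345, -0.003], [0.006, -0.008, -1.0]]
wrist_force: [-0.3, 0.4, 0.3]
width: 0.0855
```

Run:
```python
from h import *
o=observe(); print(o["tcp_pos"],o["wrist_force"],o["width"])
inc((.509,-.173,.14),-.325-np.pi/2)
```

```text
[ 0.52673101 -0.02569503  0.14597291] [-0.2740946   0.44137671  0.28231337] 0.08545347711067183
inc cm [13.21  6.75  0.62] rot [-0.01  -0.003  0.677]
```

drive_tool(increments=[[-1,4,2,0,0,0,0.17],[-1,8,4,0,0,0,0.34],[-1,11.5,6,0,0,0,0.51],[-1,13.2,6.75,0.6,-0.01,-0.003,0.677],[-1,13.2,6.75,0.6,-0.01,-0.003,0.677],[-1,13.2,6.75,0.6,-0.01,-0.003,0.677]])

```text
clock: 6.0
tcp_pos: [0.5086, -0.1719, 0.1395]
tool_rot: [[-0.316, -0.949, -0.001], [-0.949, 0.316, 0.001], [-0.001, 0.001, -1.0]]
wrist_force: [0.3, 0.7, 1.0]
width: 0.0852
```

Run:
```python
from h import *
d=save("wrist","pics/w2.png"); o=observe(); print(o["tcp_pos"],o["wrist_force"])
print(proj(d,[(.509,-.173,.08)]))
inc((.509,-.173,.03),-.325-np.pi/2)
```

```text
[ 0.50884246 -0.171762    0.13977687] [ 0.4820457  -0.41736018  0.05696311]
[[280.45730181 231.09628852]]
inc cm [ 0.12 -0.06 10.98] rot [0.001 0.001 0.003]
```

View pics/w2.png

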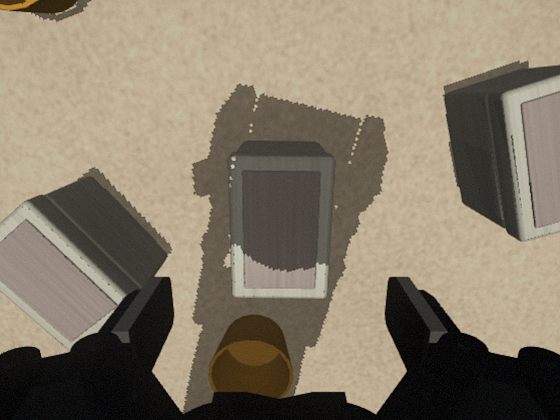

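The middle tin is centred at about (281,226), square to the jaws, and the left tin is standing at left. I descend, grip and lift.

drive_tool(increments=[[-1,0.15,-0.4,3.5,0,0,0],[-1,0.15,-0.4,7,0,0,0],[-1,0.15,-0.4,9.5,0,0,0],[-1,0.15,-0.4,10.9,0,0,0],[-1,0.15,-0.4,10.9,0,0,0],[1,0.15,-0.4,10.9,0,0,0],[1,0.15,-0.4,10.9,0,0,0],[1,0.15,-0.4,10.9,0,0,0],[1,0.15,-0.4,10.9,0,0,0],[1,0.15,-0.4,10,0,0,0],[1,0.15,-0.4,8.5,0,0,0],[1,0.15,-0.4,7,0,0,0],[1,0.15,-0.4,6,0,0,0],[1,0.15,-0.4,6,0,0,0],[1,0.15,-0.4,6,0,0,0],[1,0.15,-0.4,6,0,0,0]])

```text
clock: 8.05
tcp_pos: [0.5116, -0.1741, 0.0791]
tool_rot: [[-0.316, -0.949, -0.002], [-0.949, 0.316, 0.002], [-0.001, 0.002, -1.0]]
wrist_force: [0.6, -0.8, -2.5]
width: 0.0596
```

Run:
```python
from h import *
d=save("top","pics/t2.png"); o=observe(); print(o["tcp_pos"],o["wrist_force"],o["width"],o["moment"])
```

```text
[ 0.5116719  -0.17415397  0.07912939] [-0.24307246  1.21102662 -2.83326973] 0.05923910591988436 [-0.06487764  0.02838809 -0.00770914]
```

View pics/t2.png

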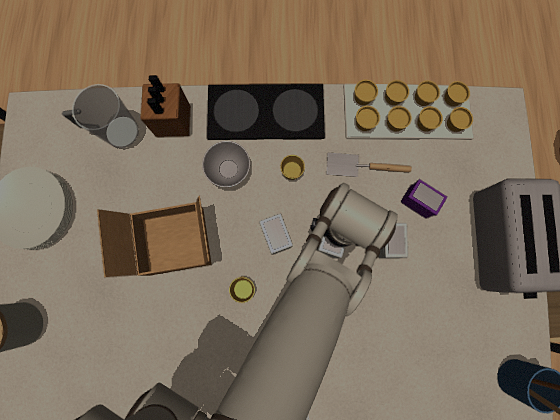

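The top view shows the left tin standing where it was at (276,233), with the arm over the middle one. The load is about 2.6 N, nearly empty again, so the middle tin goes back and the right one should be full.

drive_tool(increments=[[1,0,0,2,0,0,0],[1,0,0,3.8,0,0,0],[1,0,0,4.6,0,0,0],[1,0,0,4.85,0,0,0],[1,0,0,4.85,0,0,0],[-1,0,0,4.85,0,0,0],[-1,0,0,4.85,0,0,0],[-1,0,0,4.6,0,0,0],[-1,0,0,2,0,0,0],[-1,0,0,-2,0,0,0],[-1,0,0,-6,0,0,0],[-1,0,0,-6,0,0,0]])

```text
clock: 9.6
tcp_pos: [0.5142, -0.1757, 0.1432]
tool_rot: [[-0.316, -0.949, 0.005], [-0.949, 0.316, -0.003], [0.001, -0.006, -1.0]]
wrist_force: [0.6, -0.4, 0.5]
width: 0.0852
```

Run:
```python
from h import *
o=observe(); print(o["tcp_pos"],o["wrist_force"],o["width"])
inc((.504,-.337,.14),-.015-np.pi/2)
```

```text
[ 0.51423123 -0.17572652  0.14315332] [ 0.5674196  -0.38570984  0.45704642] 0.08520954222091315
inc cm [15.62 -4.13  0.35] rot [-0.006 -0.002 -0.307]
```

drive_tool(increments=[[-1,4,-1,0,0,0,-0.1],[-1,8,-2,0,0,0,-0.2],[-1,12,-3.2,0,0,0,-0.3],[-1,15.6,-4.1,0.3,-0.006,-0.002,-0.307],[-1,15.6,-4.1,0.3,-0.006,-0.002,-0.307],[-1,15.6,-4.1,0.3,-0.006,-0.002,-0.307]])

```text
clock: 10.35
tcp_pos: [0.5034, -0.3357, 0.1393]
tool_rot: [[-0.015, -1.0, -0.002], [-1.0, 0.015, 0.002], [-0.002, 0.002, -1.0]]
wrist_force: [0.2, -0.4, 0.7]
width: 0.0854
```

Run:
```python
from h import *
d=save("wrist","pics/w3.png"); o=observe(); print(o["tcp_pos"],o["wrist_force"])
inc((.504,-.337,.028),-.015-np.pi/2)
```

```text
[ 0.50361538 -0.33537168  0.1396767 ] [0.90296186 0.50990159 0.09103721]
inc cm [ 0.18 -0.06 11.17] rot [0.001 0.002 0.001]
```

View pics/w3.png

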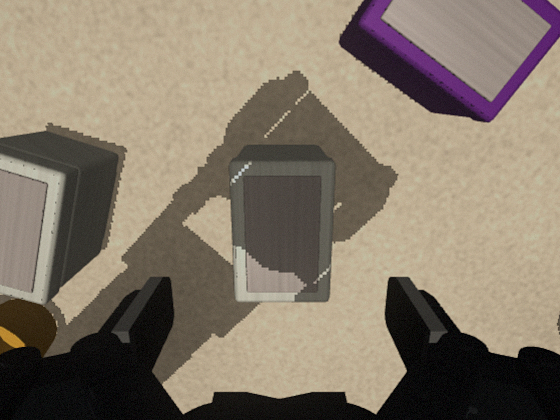

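The right tin is centred at about (283,230), the purple box is at the upper right well away, and the middle tin is standing at left. I grip it with more force and lift.

drive_tool(increments=[[-1,0.15,-0.2,3.5,0,0,0],[-1,0.15,-0.2,7,0,0,0],[-1,0.15,-0.2,9.5,0,0,0],[-1,0.15,-0.2,11.1,0,0,0],[-1,0.15,-0.2,11.1,0,0,0],[1,0.15,-0.2,11.1,0,0,0],[1,0.15,-0.2,11.1,0,0,0],[1,0.15,-0.2,11.1,0,0,0],[1,0.15,-0.2,11.1,0,0,0],[1,0.15,-0.2,10.4,0,0,0],[1,0.15,-0.2,9,0,0,0],[1,0.15,-0.2,7,0,0,0],[1,0.15,-0.2,5,0,0,0],[1,0.15,-0.2,5,0,0,0],[1,0.15,-0.2,5,0,0,0],[1,0.15,-0.2,5,0,0,0]], newtons=80)

```text
clock: 12.4
tcp_pos: [0.5049, -0.3362, 0.0885]
tool_rot: [[-0.014, -1.0, -0.003], [-1.0, 0.014, 0.003], [-0.003, 0.003, -1.0]]
wrist_force: [0.0, 0.4, -6.0]
width: 0.0592
```

Run:
```python
from h import *
o=observe(); print(o["tcp_pos"],o["wrist_force"],o["width"],o["moment"],o["qpos"])
inc((.511,.242,.26),.15-np.pi/2)
```

```text
[ 0.50486166 -0.33616807  0.08849862] [ 5.24594120e-03  3.59310350e-01 -5.99477188e+00] 0.05915869012295073 [-0.02516852 -0.05360276  0.05054292] [-7.86656721e-01  3.85459895e-01  1.61923045e+00  4.78051313e-04
  1.14139725e+00  7.98115123e-01]
inc cm [-57.88   0.26 -16.95] rot [ 0.003  0.004 -0.164]
```

The load is 6.0 N, so the right tin is the full one. I raise it high enough to clear the upright narrow flap (top at about 0.17) and carry it over the carton.

drive_tool(increments=[[1,0,0,-4,0,0,0],[1,-2,0,-8,0,0,0],[1,-6,0,-12,0,0,-0.01],[1,-10,0,-15,0,0,-0.03],[1,-14.5,0.1,-17,0,0,-0.05],[1,-19,0.1,-17,0,0,-0.06],[1,-23.5,0.1,-17,0,0,-0.08],[1,-28,0.1,-17,0,0,-0.09],[1,-32.5,0.2,-17,0,0,-0.1],[1,-37,0.2,-17,0,0,-0.12],[1,-41.5,0.2,-17,0,0,-0.13],[1,-46,0.25,-17,0,0,-0.14],[1,-50,0.25,-17,0,0,-0.15],[1,-54,0.25,-17,0.003,0.004,-0.164],[1,-56.5,0.25,-17,0.003,0.004,-0.164],[1,-57.9,0.25,-17,0.003,0.004,-0.164],[1,-57.9,0.25,-17,0.003,0.004,-0.164],[1,-57.9,0.25,-17,0.003,0.004,-0.164]])

```text
clock: 14.65
tcp_pos: [0.5111, 0.2412, 0.2603]
tool_rot: [[0.148, -0.989, -0.0], [-0.989, -0.148, -0.001], [0.001, 0.0, -1.0]]
wrist_force: [-0.3, 0.9, -4.9]
width: 0.059
```

Run:
```python
from h import *
o=observe(); print(o["tcp_pos"],o["wrist_force"],o["width"])
save("wrist","pics/w4.png");save("side","pics/s4.png")
inc((.511,.242,.034),.15-np.pi/2)
```

```text
[0.51113905 0.2412229  0.26025248] [-0.27943188  0.90041876 -4.88623896] 0.059047035437223123
inc cm [-1.000e-01  2.000e-02  2.265e+01] rot [-0.    -0.001 -0.002]
```

View pics/w4.png

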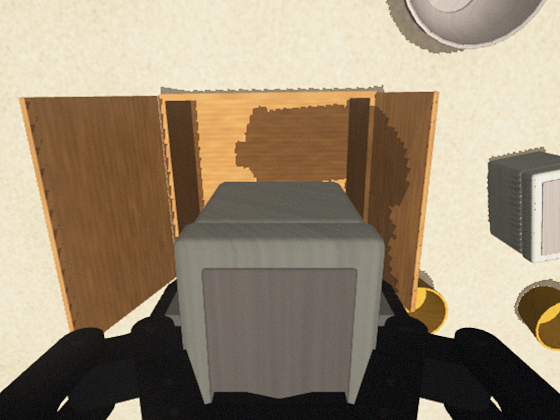

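View pics/s4.png

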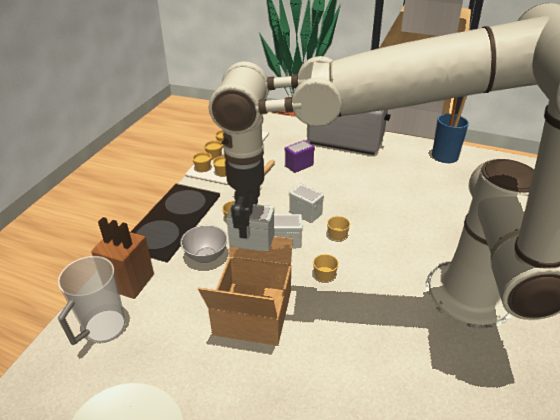

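The wrist view shows the tin held square over the opening, whose rim spans x of about 162 to 382, with both flaps clear on either side. I lower it.

drive_tool(increments=[[1,-0.4,0,4,0,0,0],[1,-0.4,0,8,0,0,0],[1,-0.4,0,12,0,0,0],[1,-0.4,0,16,0,0,0],[1,-0.4,0,19,0,0,0],[1,-0.4,0,21,0,0,0],[1,-0.4,0,22,0,0,0],[1,-0.4,0,22.4,0,0,0],[1,-0.4,0,22.6,0,0,0],[1,-0.4,0,22.6,0,0,0]])

```text
clock: 16.0
tcp_pos: [0.5171, 0.2454, 0.0404]
tool_rot: [[0.147, -0.989, 0.013], [-0.989, -0.147, 0.001], [0.0, -0.013, -1.0]]
wrist_force: [3.0, -1.7, 11.9]
width: 0.0594
```

Run:
```python
from h import *
o=observe(); print(o["tcp_pos"],o["wrist_force"],o["width"])
```

```text
[0.5171236  0.24535205 0.04039826] [ 2.95636408 -1.72146802 11.88030203] 0.059399311709719696
```

Run:
```python
from h import *
o=observe(); print(o["tcp_pos"],o["wrist_force"],o["width"])
save("wrist","pics/w5.png");save("side","pics/s5.png")
```

```text
[0.5171236  0.24535205 0.04039826] [ 2.95636408 -1.72146802 11.88030203] 0.059399311709719696
```

View pics/w5.png

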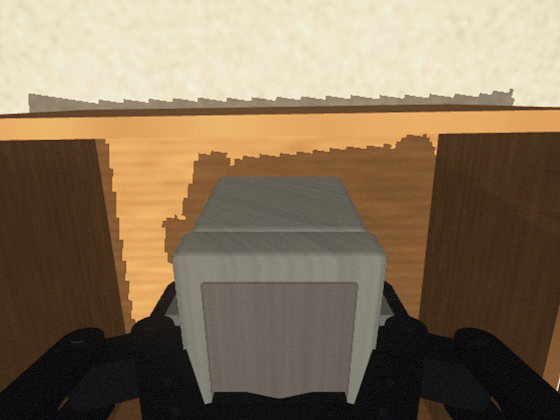

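View pics/s5.png

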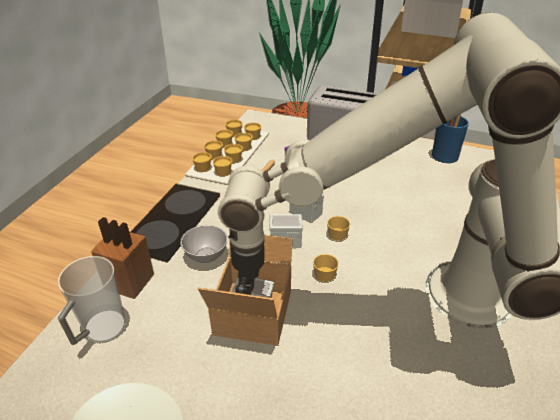

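The tin is inside, clear of all four walls. I hold for a moment and read the force again.

drive_tool(increments=[[1,0,0,0,0,0,0],[1,0,0,0,0,0,0]])

```text
clock: 16.35
tcp_pos: [0.5178, 0.2451, 0.041]
tool_rot: [[0.147, -0.989, 0.014], [-0.989, -0.147, 0.002], [0.0, -0.014, -1.0]]
wrist_force: [0.0, -0.0, -6.7]
width: 0.0588
```

drive_tool(increments=[[1,0,0.2,0.3,0,0,0],[1,0,0.2,0.5,0.005,0,0],[1,0,0.2,0.7,0.01,0,0],[1,0,0.2,0.7,0.01,0,0]])

```text
clock: 16.85
tcp_pos: [0.5207, 0.2456, 0.0385]
tool_rot: [[0.146, -0.989, 0.034], [-0.989, -0.146, 0.005], [-0.0, -0.034, -0.999]]
wrist_force: [3.2, -0.4, 13.0]
width: 0.0592
```

Run:
```python
from h import *
import pickle
o=observe(); print(o["tcp_pos"],o["wrist_force"],o["width"])
d=save("wrist","pics/w6.png"); pickle.dump((d,o),open("w6.pkl","wb"))
for n in ("w4","w5","w6"):
    a=cv2.imread(f"pics/{n}.png")[150:410,150:410]; cv2.imwrite(f"pics/{n}z.png",cv2.convertScaleAbs(cv2.resize(a,None,fx=1.5,fy=1.5),alpha=1.6))
cv2.imwrite("pics/cmp.png",np.hstack([cv2.imread(f"pics/{n}z.png") for n in ("w4","w6")]))
```

```text
[0.52073215 0.2455821  0.03845851] [ 3.23827937 -0.44268846 13.0019918 ] 0.05918200891229093
```

View pics/cmp.png

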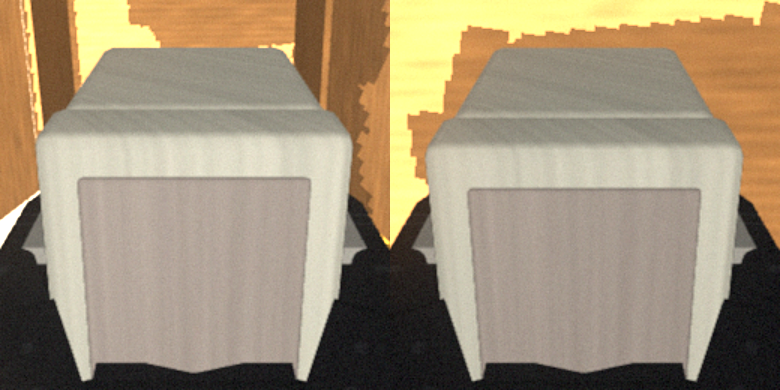

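View pics/w6.png

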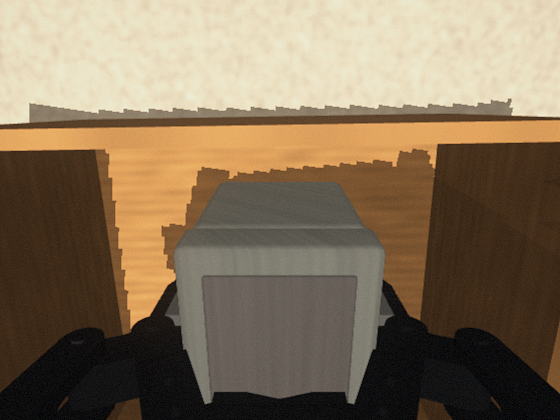

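Run:
```python
from h import *
import pickle
np.set_printoptions(precision=4,suppress=True)
d,o=pickle.load(open("w6.pkl","rb"))
print(o["tcp_pos"])
for u,v in [(222,183),(340,183)]:
    for z in (.005,.02,.03): print("bottom far",(u,v),z,onz(d,u,v,z))
for u,v in [(182,247),(382,247)]:
    for z in (.085,.095): print("lid far",(u,v),z,onz(d,u,v,z))
c=-np.array(d["R"]).T@np.array(d["t"]);print(c)
print(onz(d,281,112,.095), "far rim outer?", onz(d,281,147,.005),onz(d,108,250,.005),onz(d,430,250,.005))
```

```text
[0.5207 0.2456 0.0385]
bottom far (222, 183) 0.005 [0.5529 0.2785 0.005 ]
bottom far (222, 183) 0.02 [0.5562 0.2766 0.02  ]
bottom far (222, 183) 0.03 [0.5584 0.2754 0.03  ]
bottom far (340, 183) 0.005 [0.5614 0.221  0.005 ]
bottom far (340, 183) 0.02 [0.564  0.2239 0.02  ]
bottom far (340, 183) 0.03 [0.5657 0.2259 0.03  ]
lid far (182, 247) 0.085 [0.5505 0.2777 0.085 ]
lid far (182, 247) 0.095 [0.5547 0.2755 0.095 ]
lid far (382, 247) 0.085 [0.5588 0.2213 0.085 ]
lid far (382, 247) 0.095 [0.5622 0.2249 0.095 ]
[0.5923 0.256  0.183 ]
[0.5915 0.2554 0.095 ] far rim outer? [0.5745 0.2524 0.005 ] [0.509  0.3334 0.005 ] [0.5335 0.168  0.005 ]
```

Casting the tin's far-bottom edge onto z=5 mm and its lid edge onto z=85 mm gives widths of 57–58 mm and matching x of about 0.556. So the tin is level and on the carton floor; it had just slipped a few mm in the grip. I release and rise.

drive_tool(increments=[[1,0,0,0.15,0,0,0],[-1,0,0,0.15,0,0,0],[-1,0,0,0.15,0,0,0],[-1,0,0,0.1,0,0,0],[-1,0,0,-1.5,0.01,0,0],[-1,0,0,-4,0.03,0,0],[-1,0,0,-8,0.034,0,0],[-1,0,0,-13,0.034,0,0],[-1,0,0,-18,0.034,0,0],[-1,0,0,-22,0.034,0,0],[1,0,0,-22,0.034,0,0],[1,0,0,-22,0.034,0,0]])

```text
clock: 18.4
tcp_pos: [0.5129, 0.2444, 0.2583]
tool_rot: [[0.146, -0.987, 0.068], [-0.989, -0.146, 0.01], [-0.0, -0.068, -0.998]]
wrist_force: [0.4, 0.0, -0.2]
width: 0.0516
```

Run:
```python
from h import *
import pickle
o=observe(); print(o["tcp_pos"],o["wrist_force"],o["width"])
d=save("wrist","pics/w7.png");d2=save("side","pics/s7.png");d3=save("top","pics/t7.png"); pickle.dump((d,d2,d3,o),open("w7.pkl","wb"))
```

```text
[0.51286026 0.24438413 0.2582581 ] [ 0.40062098  0.01553936 -0.17341809] 0.0515614617670599
```

View pics/w7.png

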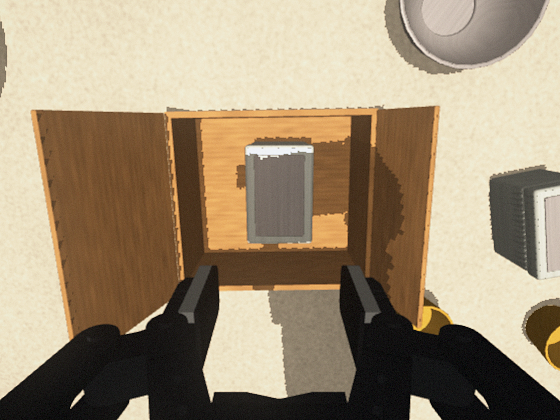

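View pics/s7.png

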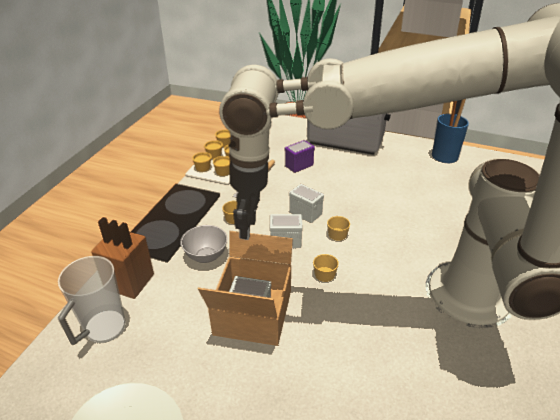

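The wrist view shows the full tin standing level in the carton at about (280,193), released. The side view confirms it, with both flaps untouched. Next I triangulate the flap edges.

Run:
```python
from h import *
import pickle
np.set_printoptions(precision=4,suppress=True)
D=pickle.load(open("D0.pkl","rb"))
def tri(pt,ps):
    o1,r1=ray(D["top"],*pt);o2,r2=ray(D["side"],*ps)
    A=np.c_[r1,-r2];s=np.linalg.lstsq(A,o2-o1,rcond=None)[0]
    a=o1+s[0]*r1;b=o2+s[1]*r2; return (a+b)/2,np.linalg.norm(a-b)
tp=lambda x,y:((x+.5)/4-.5+90,(y+.5)/4-.5+180)
sd=lambda x,y:((x+.5)/4-.5+190,(y+.5)/4-.5+200)
c=np.array([.509,.245]);yaw=.15
A=np.array([[np.cos(yaw),np.sin(yaw)],[-np.sin(yaw),np.cos(yaw)]])
for n,a,b in [("nar far",(437,62),(160,125)),("wide far",(32,118),(33,352)),("wide near",(60,387),(333,399)),
  ("rim wide far",(165,137),(80,432)),("rim wide near",(193,380),(352,475)),("nar hinge far",(424,93),(160,232))]:
    P,e=tri(tp(*a),sd(*b)); print(n,P,"err",e,"carton",A@(P[:2]-c))
inc((.52,.22,.25),.15-np.pi/2)
```

```text
nar far [0.604  0.1547 0.1631] err 0.0023906884405433225 carton [ 0.0804 -0.1035]
wide far [0.5659 0.3825 0.2035] err 0.00145496928099001 carton [0.0768 0.1274]
wide near [0.4119 0.3582 0.2024] err 0.0021250096200118394 carton [-0.0791  0.1264]
rim wide far [0.5712 0.343  0.0962] err 0.0019728088150218447 carton [0.0762 0.0876]
rim wide near [0.4171 0.3187 0.0962] err 0.001479708181294494 carton [-0.0799  0.0866]
nar hinge far [0.5988 0.1765 0.0936] err 0.0015205343351945343 carton [ 0.0786 -0.0811]
inc cm [ 2.51 -0.35  0.7 ] rot [-0.065 -0.    -0.003]
```

Narrow flap angle is about 1.84 rad (edge at carton y −0.104, z 0.163). Wide flap is about 1.96 rad (edge at y 0.127, z 0.203). Both hinge heights come out at about 0.095, as they should. I move the shut fingers outside the narrow flap.

```bash
cat >> h.py <<'E'
CC=(.509,.246);YAW=.155
def C(x,y,z): return carton_pts(CC,YAW,[(x,y,z)])[0]
E
python3 - <<'E'
from h import *
print(C(0,-.16,.25)); inc(C(0,-.165,.25),YAW-np.pi/2)
E
```

```text
[0.53370082 0.08791816 0.25      ]
inc cm [16.27  0.22  0.66] rot [-0.065 -0.    -0.008]
```

drive_tool(increments=[[1,4,0,0,-0.03,0,0],[1,8.5,0,0,-0.065,0,0],[1,13,0.2,0,-0.065,0,-0.008],[1,16.3,0.2,0.6,-0.065,0,-0.008],[1,16.3,0.2,0.6,-0.065,0,-0.008],[1,16.3,0.2,0.6,-0.065,0,-0.008]])

```text
clock: 19.3
tcp_pos: [0.5342, 0.0833, 0.2499]
tool_rot: [[0.154, -0.988, -0.001], [-0.988, -0.154, 0.0], [-0.0, 0.001, -1.0]]
wrist_force: [0.8, 0.8, 0.2]
width: 0.0001
```

Run:
```python
from h import *
o=observe(); print(o["tcp_pos"],o["wrist_force"],o["width"],o["tool_rot"][:,2])
print("down"); inc(C(0,-.165,.145),YAW-np.pi/2)
for ph in (1.84,1.6,1.35,1.1,.85,.6,.4,.2,.05,-.03):
    r=.055;y=-.0855+r*np.cos(ph)-.004*np.sin(ph)-.0145;z=.097+r*np.sin(ph)+.004*np.cos(ph)
    print(ph,round(y,4),round(z,4),end=" "); inc(C(0,y,z),YAW-np.pi/2)
```

```text
[0.5342393  0.08330332 0.24992967] [0.83838245 0.82999113 0.23270844] 0.0001174677604859586 [-8.81150676e-04  2.53386940e-04 -9.99999580e-01]
down
inc cm [ 0.04 -0.03 10.49] rot [ 0.001  0.    -0.   ]
1.84 -0.1185 0.149 inc cm [-4.61 -0.03 10.1 ] rot [ 0.001  0.    -0.   ]
1.6 -0.1056 0.1519 inc cm [-5.9  -0.03  9.81] rot [ 0.001  0.    -0.   ]
1.35 -0.0919 0.1515 inc cm [-7.27 -0.03  9.84] rot [ 0.001  0.    -0.   ]
1.1 -0.0786 0.1478 inc cm [-8.6  -0.03 10.21] rot [ 0.001  0.    -0.   ]
0.85 -0.0667 0.141 inc cm [-9.79 -0.03 10.9 ] rot [ 0.001  0.    -0.   ]
0.6 -0.0569 0.1314 inc cm [-10.77  -0.03  11.86] rot [ 0.001  0.    -0.   ]
0.4 -0.0509 0.1221 inc cm [-11.37  -0.03  12.79] rot [ 0.001  0.    -0.   ]
0.2 -0.0469 0.1118 inc cm [-11.77  -0.03  13.81] rot [ 0.001  0.    -0.   ]
0.05 -0.0453 0.1037 inc cm [-11.93  -0.03  14.62] rot [ 0.001  0.    -0.   ]
-0.03 -0.0449 0.0993 inc cm [-11.97  -0.03  15.06] rot [ 0.001  0.    -0.   ]
```

drive_tool(increments=[[1,0,0,4,0,0,0],[1,0,0,8,0,0,0],[1,0,0,10.3,0,0,0],[1,-2.5,0,10.3,0,0,0],[1,-4.6,0,10.1,0,0,0],[1,-5.9,0,9.9,0,0,0],[1,-7.3,0,9.9,0,0,0],[1,-8.6,0,10.2,0,0,0],[1,-9.8,0,10.9,0,0,0],[1,-10.8,0,11.8,0,0,0],[1,-11.4,0,12.7,0,0,0],[1,-11.8,0,13.7,0,0,0],[1,-12,0,14.5,0,0,0],[1,-12,0,14.8,0,0,0]])

```text
clock: 21.05
tcp_pos: [0.5151, 0.2018, 0.1011]
tool_rot: [[0.154, -0.988, -0.002], [-0.988, -0.154, 0.0], [-0.0, 0.002, -1.0]]
wrist_force: [-0.4, -0.0, 0.6]
width: 0.0001
```

Run:
```python
from h import *
o=observe(); print(o["tcp_pos"],o["wrist_force"],o["width"])
save("side","pics/s8.png"); save("wrist","pics/w8.png")
```

```text
[0.51508639 0.20179792 0.10106947] [-0.35057003 -0.0055298   0.62757348] 0.0001082850129723126
```

View pics/s8.png

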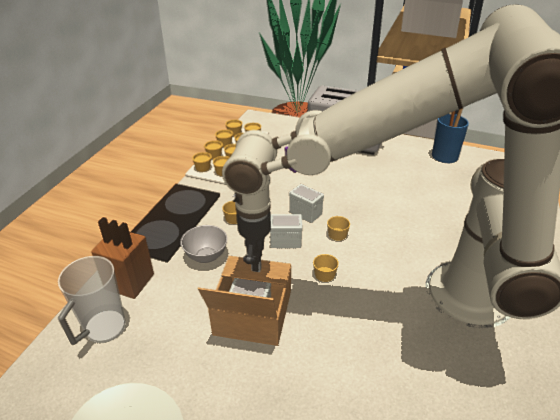

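View pics/w8.png

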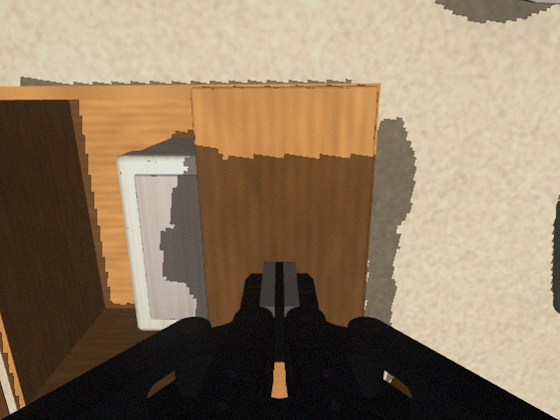

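The wrist view shows the narrow flap lying almost flat over the opening (columns 192 to 378), with the tin's lid showing to its left. I press it lightly, then rise.

drive_tool(increments=[[1,0,0,0.2,0,0,0],[1,0,0,0.4,0,0,0],[1,0,0,0.4,0,0,0]])

```text
clock: 21.52
tcp_pos: [0.5161, 0.2017, 0.1008]
tool_rot: [[0.154, -0.988, -0.001], [-0.988, -0.154, -0.0], [0.0, 0.001, -1.0]]
wrist_force: [-8.3, -1.8, 17.8]
width: 0.0001
```

Run:
```python
from h import *
inc(C(0,.20,.29),YAW-np.pi/2)
```

```text
inc cm [-24.49   0.03 -18.93] rot [ 0.001 -0.    -0.   ]
```

drive_tool(increments=[[1,0,0,-2,0,0,0],[1,0,0,-6,0,0,0],[1,0,0,-11,0,0,0],[1,0,0,-16,0,0,0],[1,-3,0,-19,0,0,0],[1,-8,0,-19,0,0,0],[1,-13,0,-19,0,0,0],[1,-18,0,-19,0,0,0],[1,-22,0,-19,0,0,0],[1,-24.5,0,-19,0,0,0],[1,-24.5,0,-19,0,0,0],[1,-24.5,0,-19,0,0,0]])

```text
clock: 23.02
tcp_pos: [0.4788, 0.4429, 0.2907]
tool_rot: [[0.154, -0.988, -0.001], [-0.988, -0.154, -0.001], [0.001, 0.001, -1.0]]
wrist_force: [-0.4, 0.2, 0.0]
width: 0.0003
```

Run:
```python
from h import *
o=observe(); print(o["tcp_pos"],o["wrist_force"],o["width"],o["tool_rot"][:,2])
save("top","pics/t9.png"); d=save("side","pics/s9.png")
print("down"); inc(C(0,.2,.17),YAW-np.pi/2)
for ph in (1.96,1.75,1.55,1.35,1.15,.95,.75,.55,.4,.25,.1,0.03):
    r=.08;y=.0855-r*np.cos(ph)+.004*np.sin(ph)+.0145;z=.101+r*np.sin(ph)+.004*np.cos(ph)
    print(ph,round(y,4),round(z,4),end=" "); inc(C(0,y,z),YAW-np.pi/2)
```

```text
[0.47875025 0.44293871 0.29069648] [-0.3818411   0.19620335  0.0269354 ] 0.0003105058449086209 [-5.48131797e-04 -8.04254223e-04 -9.99999526e-01]
down
inc cm [-0.11  0.06 12.09] rot [ 0.    -0.    -0.002]
1.96 0.1341 0.1735 inc cm [ 6.49  0.05 11.74] rot [ 0.    -0.    -0.002]
1.75 0.1182 0.179 inc cm [ 8.07  0.05 11.19] rot [ 0.    -0.    -0.002]
1.55 0.1023 0.1811 inc cm [ 9.66  0.05 10.98] rot [ 0.    -0.    -0.002]
1.35 0.0864 0.1799 inc cm [11.25  0.04 11.1 ] rot [ 0.    -0.    -0.002]
1.15 0.071 0.1757 inc cm [12.8   0.04 11.53] rot [ 0.    -0.    -0.002]
0.95 0.0567 0.1684 inc cm [14.22  0.04 12.25] rot [ 0.    -0.    -0.002]
0.75 0.0442 0.1585 inc cm [15.47  0.04 13.25] rot [ 0.    -0.    -0.002]
0.55 0.0339 0.1462 inc cm [16.5   0.03 14.47] rot [ 0.    -0.    -0.002]
0.4 0.0279 0.1358 inc cm [17.1   0.03 15.51] rot [ 0.    -0.    -0.002]
0.25 0.0235 0.1247 inc cm [17.54  0.03 16.63] rot [ 0.    -0.    -0.002]
0.1 0.0208 0.113 inc cm [17.81  0.03 17.8 ] rot [ 0.    -0.    -0.002]
0.03 0.0202 0.1074 inc cm [17.87  0.03 18.35] rot [ 0.    -0.    -0.002]
```

View pics/t9.png

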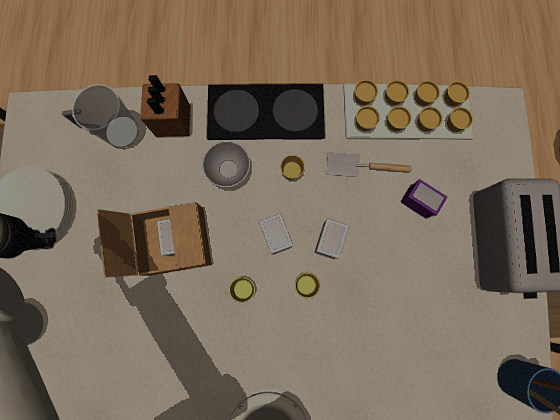

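View pics/s9.png

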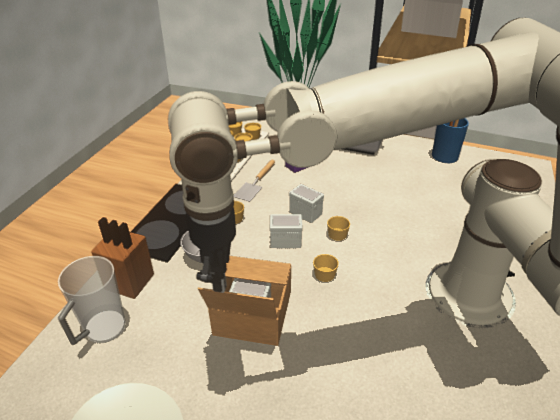

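The top view shows the narrow flap flat at (188,235), the full tin under it at (166,238), and both empty tins standing at (276,233) and (332,238). The fingers are outside the wide flap, so I push it over.

drive_tool(increments=[[1,0,0,4,0,0,0],[1,0,0,8,0,0,0],[1,0.5,0,11.7,0,0,0],[1,3.5,0,11.8,0,0,0],[1,6.5,0,11.7,0,0,0],[1,8.1,0,11.3,0,0,0],[1,9.7,0,11.1,0,0,0],[1,11.3,0,11.1,0,0,0],[1,12.8,0,11.5,0,0,0],[1,14.2,0,12.2,0,0,0],[1,15.5,0,13.2,0,0,0],[1,16.5,0,14.4,0,0,0],[1,17.1,0,15.4,0,0,0],[1,17.5,0,16.5,0,0,0],[1,17.8,0,17.6,0,0,0],[1,17.9,0,18.2,0,0,0],[1,17.9,0,18.4,0,0,0],[1,17.9,0,18.6,0,0,0],[1,17.9,0,18.6,0,0,0]])

```text
clock: 25.5
tcp_pos: [0.5064, 0.2659, 0.1052]
tool_rot: [[0.153, -0.988, 0.0], [-0.988, -0.153, -0.0], [0.0, -0.0, -1.0]]
wrist_force: [-0.4, -0.2, 0.0]
width: 0.0002
```

drive_tool(increments=[[1,0,0,0.2,0,0,0],[1,0,0,0.4,0,0,0],[1,0,0,0.4,0,0,0]])

```text
clock: 25.88
tcp_pos: [0.5068, 0.266, 0.1046]
tool_rot: [[0.154, -0.988, 0.001], [-0.988, -0.154, -0.001], [0.001, -0.001, -1.0]]
wrist_force: [-9.2, -3.5, 19.1]
width: -0.0001
```

The flap is on its stop at z = 0.105, as it should be, with 19 N pushing back. I retreat upward and check.

drive_tool(increments=[[1,0,0,-2,0,0,0],[1,0,0,-6,0,0,0],[1,0,0,-11,0,0,0],[1,0,0,-16,0,0,0],[1,0,5,-20,0,0,0],[1,0,10,-20,0,0,0],[1,0,12,-20,0,0,0],[1,0,12,-20,0,0,0],[1,0,12,-20,0,0,0]])

```text
clock: 27.0
tcp_pos: [0.3887, 0.2478, 0.3046]
tool_rot: [[0.153, -0.988, 0.001], [-0.988, -0.153, -0.001], [0.001, -0.001, -1.0]]
wrist_force: [0.0, 0.6, 1.0]
width: 0.0001
```

Run:
```python
from h import *
import pickle
o=observe(); print(o["clock"],o["tcp_pos"],o["wrist_force"],o["joint_vel"])
d=save("side","pics/s10.png"); d3=save("top","pics/t10.png"); pickle.dump((d,d3),open("w10.pkl","wb"))
D0=pickle.load(open("D0.pkl","rb"))["top"]["frame"].astype(int)
df=np.abs(d3["frame"].astype(int)-D0).sum(2)
for n,u,v in [("L",275,234),("M",332,238),("cupA",292,168),("cupB",242,290),("cupC",307,285),("bowl",227,165),("spat",365,165)]: print(n,(df[v-18:v+18,u-18:u+18]>60).mean())
for n,u,v in [("tinL",276,233),("tinM",332,238)]: print(n,onz(d3,u,v,.08))
```

```text
27.0 [0.38874112 0.24777413 0.30460553] [0.01436431 0.58959184 0.98207637] [-0.00462527  0.01975218 -0.00838077  0.00157416  0.00096293 -0.00115976]
L 0.10725308641975309
M 0.0625
cupA 0.0
cupB 0.0
cupC 0.006172839506172839
bowl 0.0
spat 0.0
tinL [ 0.52169439 -0.02840717  0.08      ]
tinM [ 0.50733031 -0.17174922  0.08      ]
```

View pics/s10.png

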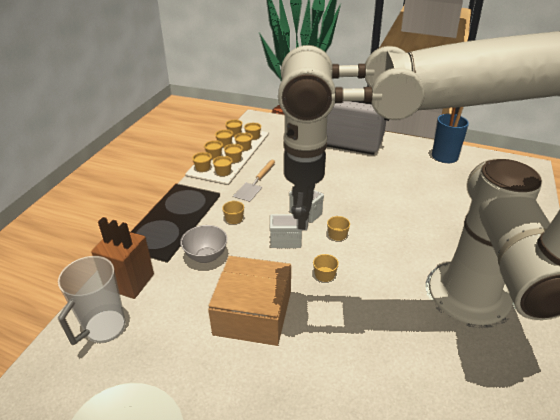

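View pics/t10.png

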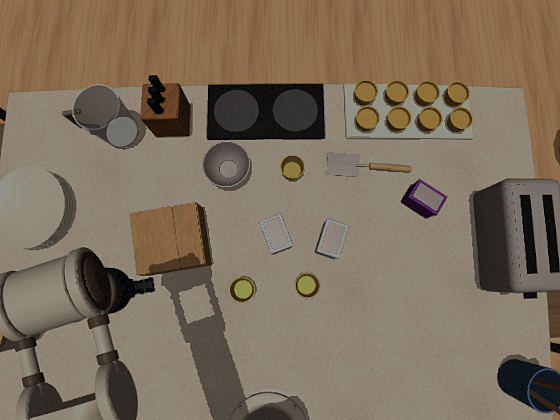

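The carton is closed flat (wide flap at (152,238)), the empty tins stand where they were, and the cups, bowl and spatula have not moved. The robot touches nothing, so I hand in.

```bash
python3 -c "
from workcell import *
print(sign_off())"
```

```text
the job is handed in; nothing more can be done
None
```

The full tin is upright in the carton with both flaps folded flat, and I handed the job in at about 27 s of the 72 s allowed. The hand-in reports no verdict.

- **Weighing:** I lifted the tins left, middle, then right. They read about 2.4 N, 2.6 N and 6.0 N, so the right one was the full one.
- **Empty tins:** In the last top view the left and middle tins stand within a few mm of where they began.
- **Full tin:** It slipped a few mm in the grip, so it met the carton floor earlier than planned, pushing back with about 12–13 N. Before letting go, I checked by image that it was level and on the floor. After release the wrist view showed it upright and clear of the walls.
- **Flaps:** I folded the narrow flap first, then the wide one. When pressed they sat at 0.101 m and 0.105 m, the heights expected for flat, and both look flat in the final views.
- **Other items:** The cups, bowl and spatula had not moved, and the arm ended up touching nothing.

No final check failed or disagreed. The carton's position differed by a few mm between views, which was well within the clearances.

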